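# Release the ratchet stay and shut the tilt-out bin

## Robot

A 6-joint arm with a two-finger parallel gripper is mounted at the origin on the work surface. World frame = base frame: x ahead of the robot, y to its left, z up, the work surface at z = 0. Lengths are in m, angles in degrees, forces in N, time in s.
With the tool pointing down it reaches from about 0.3 to 0.75 m from the base axis. Payload 8.5 kg.
Tool frame: the origin (TCP) lies at the very end of the fingers, on their centre line; the grasp point (between the pads) lies env.pinch_z behind it (env.pinch_z is the distance from the TCP to the grasp point, in m); z points along the fingers, y is the line along which they close (so a half turn about z gives the same grasp; the last joint's range is limited). The gripper opens to 85 mm and grips with 20 to 120 N. Pads are 22 mm wide; open, the fingers measure 114 mm over their backs; the gripper's body (76 mm by 85 mm) begins 54 mm behind the grasp point. The pads swing forward as they close: fully open they stand 13 mm farther back than shut.
Start: joints at [-80.346, 21.807, 74.336, -0, 83.858, -12.336], TCP at [0.206, -0.51, 0.231] pointing down, gripper open.
Joint ranges: [-178.18, 178.18], [-50.72, 133.34], [12.68, 142.11], [-81.47, 261.47], [9.98, 163.14], [-165.26, 165.26]. Speed limits (degrees/s): [136.94, 136.94, 180, 180, 180, 180].

## Interface

Orientations are given as a 3x3 rotation matrix whose columns are the frame's x, y, z axes.
In Python, from rig import telemetry, get_image, env gives the robot as it stands. The module is installed in compiled form; this text tells all that it offers.
- The arm moves only by the tool apply_moves, never from a script. Its argument "series" is a list of rows, each a list of 7 numbers: the shift along the tool's x, y, z in mm, then the turn, a rotation vector about the tool's x, y, z in degrees, then the opening, from 0 (shut) to 1 (fully open). A call has 1 to 12 rows; each row shifts and turns the commanded pose from where the row before left it, along the tool's axes as they then stand; what a row does not reach is not made up. A row lasts 1/8 s, in which the tool goes at most 62.5 mm and 10.7 degrees, less where a joint would pass 70% of its speed; a pose out of reach is approached as far as the arm can. A call with a gripper value outside its range is refused whole. The fingers move at their own pace and stop on an object; "grip_force" is the grip in N (left out, the last holds). Time passes only in rows, so rows that do not move let the fingers close. It gives the time, the measured TCP pose, the force, the opening and the grip force at its end, in the units of the state.
- telemetry.observe(): the state, without advancing time (a new reading comes with each control period).
- get_image(name): name is "scene" or "side" or "wrist"; returns a dict with "frame" (384x512x3 uint8, red, green, blue), "z_map" (384x512 float32, m along the optical axis (not along the pixel's ray), 0 where there is no reading), "vertical_fov" (degrees; the focal length in pixels is half the picture's height over the tangent of half this angle, whatever the lens; pixels are square), "cx", "cy" (the principal point, pixels), "eye" and "attitude" of the camera in the world; the wrist camera has in their place "mount" (4x4, takes a point from camera to tool coordinates, whose origin is the TCP and whose axes are the flange's). Camera axes: x right, y up, looking along -z (the intrinsics and any distortion apply to the point x, -y, -z); pixel columns grow to the right and rows downward; lengths in m; the calibration is good to about 2 mm. A picture is of the moment at which its call begins: read the wrist's pose just before it.
- env.close_job(): hands the job in; it is judged then, once.
The state is a dict: "time_s": time; "q": joint angles; "qvel": joint speeds; "joint_efforts": joint torques, N m; "position": TCP position; "tool_rot": TCP orientation; "ft_force": force on the tool from outside, world axes, zero at the start; "wrist_torque": the same for the moment, N m; "grip_width": finger opening in m; "gripper_force": force on a finger pad.
Only numpy, scipy, OpenCV 4.12 (cv2) and the standard library are available. Lean on these libraries where they do the work, as an engineer would, in place of code of your own. Each camera call takes 0.05 s, during which the arm holds its last target. There are 200 camera calls.

## Task

The ratchet stay on the bench lid props the tilt-out bin half open: press its orange pawl tab down until the pawl is clear of the teeth, then push the red-ended arm down onto its stop so that the bin is shut. Only press and push with the fingers: do not pick anything up or raise the arm further, and leave the other things on the lid where they lie. Finish with the hand clear.

Things in the scene. Friction and masses are not known exactly. Their poses are not given: they have to be found in the camera images.
- stay: the fixed ratchet stay, a grey steel bracket screwed to the bench lid: base plate 100 (x) x 240 (y) x 8 mm; origin at the centre of the plate's underside, on the lid; turned only about the vertical. In its frame the toothed arm reaches out to +y, the orange pawl tab to -y. A rubber-topped stop post (63 mm high, at y = +95 mm) catches the arm when level
- lever_pivot (a point): the arm's pivot, fixed, axis along the stay's x, at (0, 0, 70) mm in the stay's frame, between two cheek plates that reach 87 mm above the lid. On it turns a toothed disc, 52 mm radius over the teeth
- pawl_pivot (a point): the pawl's pivot, fixed, axis along the stay's x, at (0, -44, 22) mm in the stay's frame
- ratchet_arm (a joint): elevation of the arm above level, rad: starts at 0.74 to 0.86 (raised), 0 = level, on its stop. A steel bar 18 mm wide with a red plastic end (40 x 60 x 14 mm), 185 mm from pivot to tip. A rod under the lid ties it to the bin. It stays wherever it is left; pushing the red end down takes about 6 N. With the pawl engaged it goes down only to about 0.72, where a tooth locks against the pawl
- lever_pad (a point): centre of the upper face of the arm's red end, 155 mm from the arm's pivot; moves with the arm. Site y points outward along the arm, z is the normal of the face. At the end, with the arm level, it is 77 mm above the lid
- pawl (a joint): turn of the pawl, rad: 0 = nose engaged in the teeth, free of the teeth from about 0.2, stop at 0.42. It is stiff and stays wherever it is left (no spring). Pressing the tab down makes it grow; takes about 4 N
- pawl_tab (a point): centre of the upper face of the orange pawl tab, a flat plate 36 (x) x 50 (y) x 6 mm; moves with the pawl. In the stay's frame at (0, -100, 88) mm when engaged and about (0, -122, 59) mm when fully pressed: it goes down and outward round the pawl's pivot
- dustpan: bystander: yellow plastic dustpan, loose, pan 200 x 220 mm, 54 mm high, its handle 130 mm more to -x; origin under the pan's centre
- shoe_horn: bystander: wooden shoe horn lying along its x, loose, 260 mm long, 46 mm wide, 15 mm high; origin on the lid near its middle
- carabiner: bystander: stainless steel carabiner lying flat, loose, about 95 x 58 x 10 mm; origin on the lid at its middle
- trowel: bystander: green plastic garden trowel lying along its x, loose, 290 mm long, 72 mm wide, 30 mm high; handle to -x; origin on the lid near its middle
- pot: bystander: small empty terracotta pot, loose, 94 mm across, 80 mm high, upright; origin under its centre

How it is judged (in metres and radians):
On the way, in this order (a step that is already met when the one before it is completed fails the run):
1. the pawl is pressed clear of the teeth while the arm is still up (value of joint pawl above 0.17 rad and value of joint ratchet_arm above 0.6 rad), for 0.1 s.
2. the arm is pushed down onto its stop (value of joint ratchet_arm below 0.06 rad), for 0.2 s.
At the end, for the whole second after the job is handed in: the arm lies within 0.06 rad of level on its stop, which shuts the bin tied to it (value of joint ratchet_arm below 0.06 rad); the robot touches nothing.
It fails at once if the arm is lifted above 1.0 rad (value of joint ratchet_arm above 1 rad).
It fails at once if a bystander is moved more than 30 mm or lifted (distance of any of dustpan, shoe_horn, carabiner, trowel, pot from where it was at the start of the episode above 0.03 m).
It also fails if it takes over 43 s, if anything falls off the work surface, if the arm or the gripper's body presses on something with over 40 N, if the wrist force passes 120 N, or if a joint passes its speed limit or range.

## Working session

There is one attempt and no reset: what is moved stays moved. The work goes in short steps, Python scripts to look and compute and a tool call to move; the robot and the scene stay as the last step left them, time stands still between calls to the robot, and variables do not carry over. Pictures are saved under pics/ and viewed, at most 10 in all, crops included, and the job is handed in when it is done.

Besides the shell and the picture viewer there is one more tool, called after ">>>" as name(argument=value, ...) on one line, values as JSON. apply_moves: Moves the arm, as the interface text tells. Its arguments: {"type":"object","properties":{"series":{"type":"array"},"grip_force":{"type":"number"}},"required":["series"]}

```bash
mkdir -p pics
cat > h.py <<'E'
import numpy as np, cv2
from rig import telemetry, get_image, env
def save(name,im): cv2.imwrite(f"pics/{name}.png",im["frame"][:,:,::-1])
def world(im):
    z=im["z_map"]; H,W=z.shape; f=H/2/np.tan(np.radians(im["vertical_fov"])/2)
    v,u=np.mgrid[:H,:W]
    P=np.stack([(u-im["cx"])/f*z,-(v-im["cy"])/f*z,-z],-1)
    return P@np.array(im["attitude"]).T+np.array(im["eye"])
E
python3 - <<'E'
from h import *
ims=[get_image(n) for n in("scene","side")]
for n,im in zip(("scene","side"),ims):
    print({k:v for k,v in im.items() if k not in("frame","z_map")}); np.savez(n,P=world(im),F=im["frame"],z=im["z_map"])
cv2.imwrite("pics/a.png",np.vstack([ims[0]["frame"],ims[1]["frame"]])[:,:,::-1][:, :] if 0 else cv2.resize(np.hstack([i["frame"] for i in ims])[:,:,::-1],(800,300)))
save("scene",ims[0]);save("side",ims[1])
s=telemetry.observe();print(s["position"],s["tool_rot"],s["time_s"],env.pinch_z)
E
```

```text
{'vertical_fov': 51.136093261229874, 'cx': 252.81571309919397, 'cy': 192.21427463064978, 'eye': array([ 1.19715241, -0.19896462,  0.85790782]), 'attitude': array([[ 0.27061819, -0.74132761,  0.61416542],
       [ 0.9625878 ,  0.1992238 , -0.18366984],
       [ 0.01380315,  0.64089254,  0.7675065 ]])}
{'vertical_fov': 52.90263360748263, 'cx': 262.6339604672642, 'cy': 188.28222180390821, 'eye': array([0.17962237, 0.96013377, 0.90422429]), 'attitude': array([[-0.92085942,  0.25671172, -0.29345703],
       [-0.38940187, -0.56770543,  0.72531147],
       [ 0.01959881,  0.78218261,  0.62274091]])}
[ 0.20590434 -0.50971273  0.23075706] [[ 9.27249783e-01  3.74443312e-01 -2.16633576e-04]
 [ 3.74443253e-01 -9.27248861e-01  1.34134152e-03]
 [ 3.01383124e-04 -1.32487561e-03 -9.99999077e-01]] 0.1 0.0187
```

View pics/scene.png

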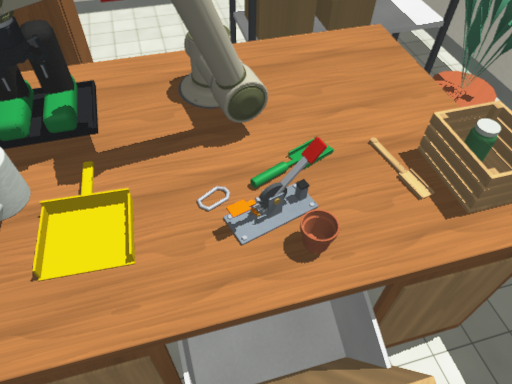

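View pics/side.png

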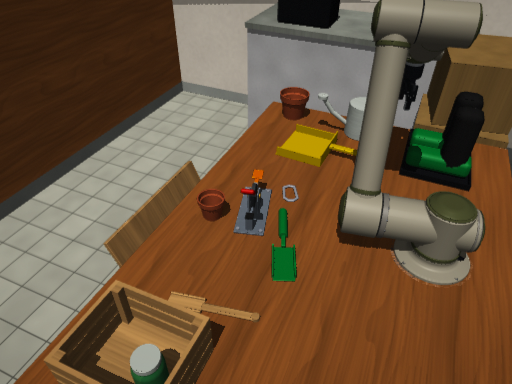

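The scene view shows the orange tab at about (240,208), the red end at (315,150), and the pot next to the stay at (319,230). In the side view the tab is at (258,174) and the red end at (248,190).

```bash
python3 - <<'E'
import numpy as np,cv2
for n,box in(("scene",(180,120,350,260)),("side",(180,150,310,290))):
    d=np.load(n+".npz");P,F=d["P"],d["F"]
    h=cv2.cvtColor(F,cv2.COLOR_RGB2HSV).astype(int)
    m0=np.zeros(F.shape[:2],bool);m0[box[1]:box[3],box[0]:box[2]]=1;m0&=d["z"]>0
    H,S,V=h[...,0],h[...,1],h[...,2]
    ms=dict(orange=(H>8)&(H<22)&(S>235)&(V>200)&(P[...,2]>.05),red=((H<4)|(H>176))&(S>200)&(P[...,2]>.1),steel=(S<90)&(P[...,2]<.02)&(P[...,2]>.002),
      all_hi=(P[...,2]>.03))
    for k,m in ms.items():
        m=m&m0; Q=P[m]
        if k=="all_hi": continue
        if not len(Q): print(n,k,0);continue
        print(n,k,len(Q),"med",np.median(Q,0).round(4),"min",np.percentile(Q,3,0).round(3),"max",np.percentile(Q,97,0).round(3))
        if k=="steel":
            r=cv2.minAreaRect((Q[:,:2]*1000).astype(np.float32));print(r)
        if k in("red","orange"):
            c=np.median(Q,0);Q=Q[np.linalg.norm(Q-c,axis=1)<.05];u,s,v=np.linalg.svd(Q-Q.mean(0));print(Q.mean(0),v.round(3).tolist(),(s/len(Q)**.5).round(4))
E
python3 - <<'E'
import cv2
a=cv2.imread("pics/scene.png")[120:260,180:350];b=cv2.imread("pics/side.png")[150:290,200:310]
import numpy as np
cv2.imwrite("pics/crop.png",np.hstack([cv2.resize(a,(476,392),interpolation=2),cv2.resize(b,(308,392),interpolation=2)]))
E
```

```text
scene orange 245 med [ 0.615  -0.0589  0.0868] min [ 0.601 -0.084  0.083] max [ 0.635 -0.024  0.089]
[ 0.61641792 -0.05801703  0.0866602 ] [[0.246, -0.969, 0.034], [0.968, 0.247, 0.031], [0.038, -0.025, -0.999]] [0.0174 0.0092 0.0015]
scene red 306 med [0.5649 0.1423 0.1812] min [0.545 0.123 0.164] max [0.582 0.163 0.197]
[0.56441032 0.14223007 0.18074497] [[0.228, -0.709, -0.667], [0.949, 0.316, -0.012], [0.219, -0.63, 0.745]] [0.0157 0.0107 0.0019]
scene steel 2175 med [ 0.605  -0.0017  0.0073] min [ 0.486 -0.13   0.004] max [0.657 0.144 0.012]
((540.5374145507812, 27.400390625), (203.48570251464844, 328.88287353515625), 15.489339828491211)
side orange 73 med [ 0.6129 -0.0585  0.0864] min [ 0.597 -0.082  0.083] max [ 0.629 -0.026  0.09 ]
[ 0.61312043 -0.05778305  0.08650083] [[-0.297, 0.955, -0.011], [-0.955, -0.297, 0.023], [0.019, 0.017, 1.0]] [0.0163 0.0091 0.0017]
side red 61 med [0.5506 0.1627 0.1946] min [0.534 0.144 0.178] max [0.568 0.17  0.198]
[0.54999625 0.16174911 0.1922737 ] [[-0.865, -0.439, -0.241], [0.463, -0.517, -0.72], [-0.192, 0.735, -0.651]] [0.0117 0.006  0.0036]
side steel 1059 med [0.5682 0.0496 0.0069] min [ 0.484 -0.127  0.003] max [0.64  0.151 0.012]
((543.5966186523438, 2.97406005859375), (201.55078125, 281.8185119628906), 15.309317588806152)
```

View pics/crop.png

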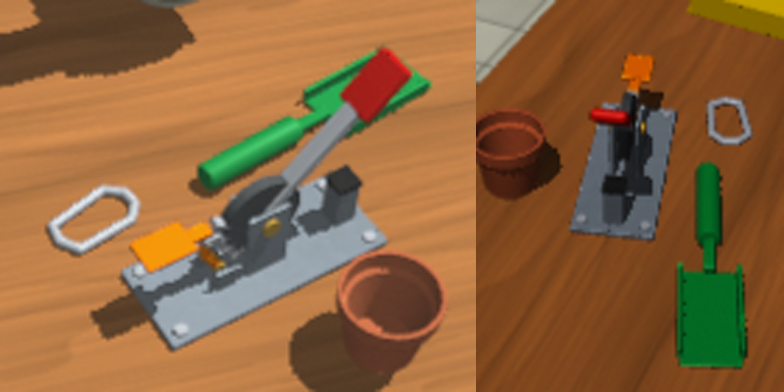

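Yaw is about 15° and the stay's origin is near (0.591, 0.038). The tab is at (0.617, -0.06), and the arm is at about 0.75 rad. First I close the fingers and turn the tool so its x lies along the stay's y.

>>> apply_moves(series=[[0,0,0,0,0,-10.4,0],[0,0,0,0,0,-10.4,0],[0,0,0,0,0,-10.4,0],[0,0,0,0,0,-10.4,0],[0,0,0,0,0,-10.4,0],[0,0,0,0,0,-10.4,0],[0,0,0,0,0,-10.4,0],[0,0,0,0,0,-10.4,0],[0,0,0,0,0,0,0]])

```text
time_s: 1.23
position: [0.2059, -0.5098, 0.231]
tool_rot: [[-0.26, 0.965, -0.0], [0.965, 0.26, 0.001], [0.001, 0.0, -1.0]]
ft_force: [-0.2, -0.7, 0.4]
grip_width: 0.0002
gripper_force: 0.0
```

>>> apply_moves(series=[[27,43,0,0,0,0,0],[27,43,0,0,0,0,0],[27,43,0,0,0,0,0],[27,43,0,0,0,0,0],[27,43,0,0,0,0,0],[27,43,0,0,0,0,0],[27,43,0,0,0,0,0],[27,43,0,0,0,0,0],[27,43,0,0,0,0,0],[27,43,0,0,0,0,0],[27,43,0,0,0,0,0],[0,0,0,0,0,0,0]])

```text
time_s: 2.72
position: [0.5859, -0.0968, 0.2306]
tool_rot: [[-0.262, 0.965, -0.0], [0.965, 0.262, 0.001], [0.001, -0.0, -1.0]]
ft_force: [0.1, -0.2, -0.6]
grip_width: 0.0002
gripper_force: 0.0
```

>>> apply_moves(series=[[13,20,20,0,0,0,0],[12,20,20,0,0,0,0],[0,0,40,0,0,0,0],[0,0,20,0,0,0,0],[0,0,0,0,0,0,0]])

```text
time_s: 3.35
position: [0.6157, -0.0653, 0.13]
tool_rot: [[-0.259, 0.966, -0.003], [0.966, 0.259, 0.001], [0.002, -0.003, -1.0]]
ft_force: [-0.1, -0.1, 0.9]
grip_width: -0.0
gripper_force: 0.0
```

Run:
```python
from h import *
a=get_image("scene");b=get_image("wrist");s=get_image("side")
print(b["mount"],telemetry.observe()["position"])
A=cv2.resize(a["frame"][110:270,160:360],(400,320),interpolation=2);B=cv2.resize(b["frame"],(400,300));C=cv2.resize(s["frame"][120:280,160:360],(400,300))
o=np.zeros((600,800,3),np.uint8);o[:320,:400]=A;o[:300,400:]=C;o[300:,400:]=B
cv2.imwrite("pics/b.png",o[:,:,::-1])
```

```text
[[-5.82379563e-04  9.44946000e-01  3.27225791e-01  8.49422925e-02]
 [ 9.99999745e-01  6.85537771e-04 -1.99913215e-04  1.02318280e-03]
 [-4.13232832e-04  3.27225591e-01 -9.44946158e-01 -1.43209534e-01]
 [ 0.00000000e+00  0.00000000e+00  0.00000000e+00  1.00000000e+00]] [ 0.61700698 -0.06535529  0.13263381]
```

View pics/b.png

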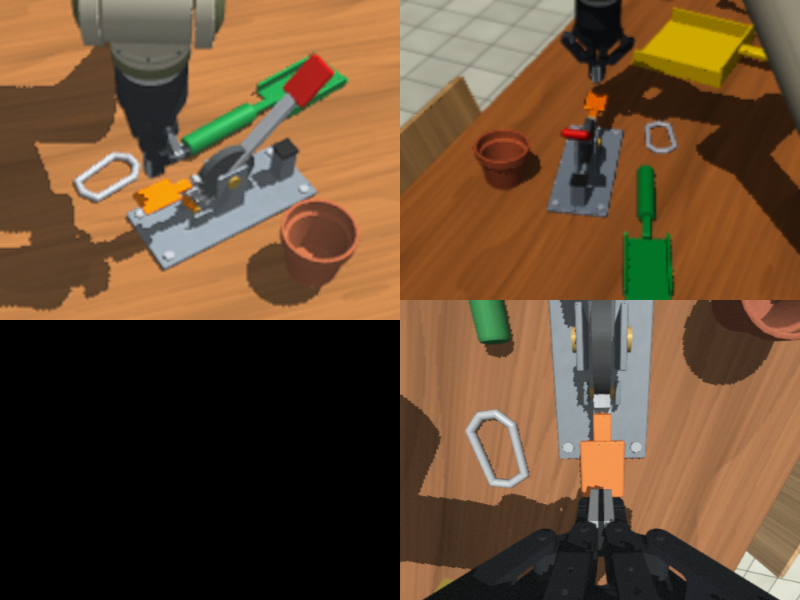

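The wrist view shows the fingers centred across the tab at about (602,468) in the montage, with no yaw error. By parallax the tip is over the tab's middle. Now I press down, moving outward as it turns.

>>> apply_moves(series=[[0,0,20,0,0,0,0],[-2,0,18,0,0,0,0],[-1,0,4,0,0,0,0],[-2,0,4,0,0,0,0],[-2,0,4,0,0,0,0],[-2,0,3,0,0,0,0],[0,0,0,0,0,0,0]])

```text
time_s: 4.38
position: [0.6204, -0.0757, 0.0807]
tool_rot: [[-0.261, 0.965, 0.005], [0.965, 0.261, -0.004], [-0.005, 0.004, -1.0]]
ft_force: [-0.1, -6.7, 6.3]
grip_width: 0.0003
gripper_force: 3.8
```

>>> apply_moves(series=[[-2,0,3,0,0,0,0],[-2,0,3,0,0,0,0],[-1,0,3,0,0,0,0],[-1,0,3,0,0,0,0],[0,0,0,0,0,0,0]])

```text
time_s: 5.0
position: [0.6229, -0.0835, 0.0698]
tool_rot: [[-0.261, 0.965, 0.008], [0.965, 0.261, -0.008], [-0.01, 0.006, -1.0]]
ft_force: [0.8, -13.5, 11.3]
grip_width: 0.0001
gripper_force: 7.3
```

Run:
```python
from h import *
a=get_image("scene");b=get_image("wrist")
A=cv2.resize(a["frame"][150:250,190:310],(400,333),interpolation=2);B=cv2.resize(b["frame"][80:330,130:380],(400,400),interpolation=2)
o=np.zeros((400,800,3),np.uint8);o[:333,:400]=A;o[:,400:]=B
cv2.imwrite("pics/c.png",o[:,:,::-1]); print(telemetry.observe()["ft_force"])
P=world(a);h=cv2.cvtColor(a["frame"],cv2.COLOR_RGB2HSV).astype(int)
m=(h[...,0]>8)&(h[...,0]<22)&(h[...,1]>235)&(P[...,2]>.03);m[:150]=0;m[260:]=0;m[:,:190]=0;m[:,310:]=0
Q=P[m];s=(Q-[.591,.038,0])@np.array([[-.26,.966,0],[0,0,1]]).T
i=np.argsort(s[:,0]);print(len(s),(s[i][::6]*1000).round().tolist())
```

```text
[ -0.36655737 -13.65988983  10.14798099]
67 [[-139.0, 63.0], [-134.0, 64.0], [-128.0, 64.0], [-124.0, 67.0], [-119.0, 68.0], [-114.0, 67.0], [-111.0, 71.0], [-108.0, 71.0], [-104.0, 71.0], [-101.0, 75.0], [-62.0, 36.0], [-55.0, 34.0]]
```

View pics/c.png

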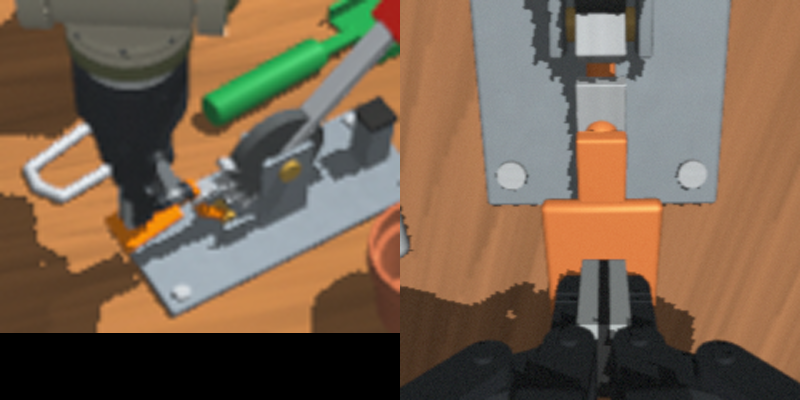

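The tab has tilted to about 0.3 rad, with the fingertips resting on it at about (603,265) in the picture. I press a little more for margin, then lift off.

>>> apply_moves(series=[[0,0,3,0,0,0,0],[-1,0,2,0,0,0,0],[0,0,0,0,0,0,0]])

```text
time_s: 5.48
position: [0.6239, -0.0859, 0.0655]
tool_rot: [[-0.261, 0.965, 0.01], [0.965, 0.261, -0.01], [-0.013, 0.007, -1.0]]
ft_force: [0.2, -19.9, 12.6]
grip_width: 0.0001
gripper_force: 9.2
```

>>> apply_moves(series=[[-2,0,-15,0,0,0,0],[0,0,-45,0,0,0,0],[0,0,-50,0,0,0,0],[0,0,-50,0,0,0,0],[0,0,0,0,0,0,0]])

```text
time_s: 6.1
position: [0.6227, -0.0822, 0.2266]
tool_rot: [[-0.262, 0.965, 0.009], [0.965, 0.262, -0.003], [-0.005, 0.008, -1.0]]
ft_force: [0.1, -0.3, -0.8]
grip_width: 0.0001
gripper_force: 0.0
```

Run:
```python
from h import *
a=get_image("scene");print(telemetry.observe()["position"])
P=world(a);h=cv2.cvtColor(a["frame"],cv2.COLOR_RGB2HSV).astype(int)
m=(h[...,0]>8)&(h[...,0]<22)&(h[...,1]>235)&(P[...,2]>.03);m[:150]=0;m[260:]=0;m[:,:190]=0;m[:,310:]=0
Q=P[m];s=(Q-[.591,.038,0])@np.array([[-.26,.966,0],[0,0,1]]).T
s=s[s[:,0]<-97];print(len(s),np.polyfit(s[:,0],s[:,1],1) if len(s) else 0)
s=(Q-[.591,.038,0])@np.array([[-.26,.966,0],[0,0,1]]).T;t=s[(s[:,0]<-.097)&(s[:,1]>.045)];print(len(t),np.polyfit(t[:,0],t[:,1],1),t.min(0),t.max(0))
m=((h[...,0]<4)|(h[...,0]>176))&(h[...,1]>200)&(P[...,2]>.1);m[:120]=0;m[180:]=0;m[:,:290]=0;m[:,340:]=0
print(np.median(P[m],0))
```

```text
[ 0.62177403 -0.08200864  0.22360786]
0 0
228 [0.3457045  0.10677856] [-0.14483639  0.05522583] [-0.09714522  0.07476153]
[0.56460947 0.14213908 0.18076541]
```

The pawl is at about 0.33 rad and holding. Next I go over the red end.

>>> apply_moves(series=[[0,0,-25,0,0,0,0],[39,0,0,0,0,0,0],[39,1,0,0,0,0,0],[39,1,0,0,0,0,0],[39,1,0,0,0,0,0],[39,0,0,0,0,0,0],[36,0,0,0,0,0,0],[0,0,20,0,0,0,0],[0,0,20,0,0,0,0],[0,0,10,0,0,0,0],[0,0,0,0,0,0,0]])

```text
time_s: 7.52
position: [0.5634, 0.1415, 0.1955]
tool_rot: [[-0.262, 0.965, -0.002], [0.965, 0.262, -0.0], [0.001, -0.002, -1.0]]
ft_force: [0.6, 0.2, 0.2]
grip_width: -0.0002
gripper_force: 0.0
```

>>> apply_moves(series=[[5,0,8,0,0,0,0],[5,0,9,0,0,0,0],[5,0,8,0,0,0,0],[4,0,7,0,0,0,0],[4,0,7,0,0,0,0],[4,0,7,0,0,0,0],[0,0,0,0,0,0,0]])

```text
time_s: 8.4
position: [0.5567, 0.168, 0.1505]
tool_rot: [[-0.262, 0.965, 0.001], [0.965, 0.262, 0.0], [-0.0, 0.001, -1.0]]
ft_force: [-1.0, 0.5, 0.5]
grip_width: 0.0
gripper_force: 0.0
```

Run:
```python
from h import *
a=get_image("scene");s=get_image("side")
o=np.hstack([cv2.resize(i,(400,400),interpolation=2) for i in(a["frame"][110:260,210:360],s["frame"][120:270,170:320])])
cv2.imwrite("pics/d.png",o[:,:,::-1]);print(telemetry.observe()["ft_force"])
```

```text
[ 0.04221749 -0.21795804 -0.03753805]
```

View pics/d.png

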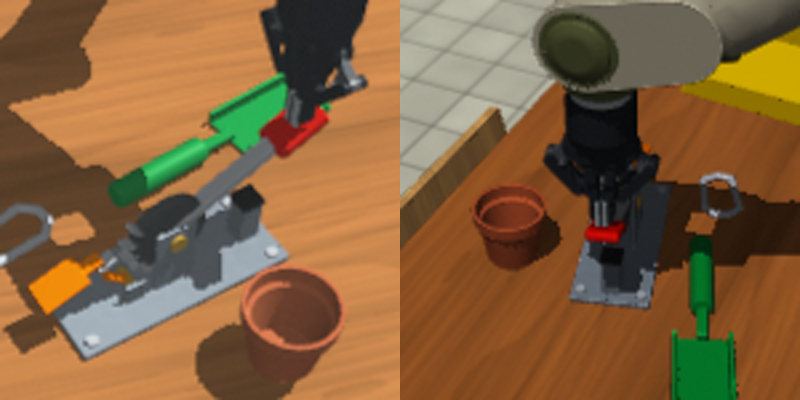

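The arm is coming down past the tooth lock, with the tips on the middle of the red end at about (295,125). I carry on down the arc.

>>> apply_moves(series=[[3,0,8,0,0,0,0],[3,0,8,0,0,0,0],[3,0,8,0,0,0,0],[2,0,8,0,0,0,0],[2,0,8,0,0,0,0],[2,0,8,0,0,0,0],[1,0,7,0,0,0,0],[1,0,6,0,0,0,0],[0,0,6,0,0,0,0],[0,0,0,0,0,0,0]])

```text
time_s: 9.75
position: [0.5521, 0.1841, 0.0831]
tool_rot: [[-0.262, 0.965, -0.0], [0.965, 0.262, -0.0], [0.0, -0.0, -1.0]]
ft_force: [-0.5, -0.0, -0.1]
grip_width: -0.0001
gripper_force: 0.0
```

>>> apply_moves(series=[[0,0,3,0,0,0,0],[0,0,2,0,0,0,0],[0,0,2,0,0,0,0],[0,0,1,0,0,0,0],[0,0,0,0,0,0,0],[0,0,0,0,0,0,0]])

```text
time_s: 10.5
position: [0.5522, 0.1843, 0.0768]
tool_rot: [[-0.262, 0.965, 0.001], [0.965, 0.262, 0.001], [0.0, 0.001, -1.0]]
ft_force: [-7.0, 2.8, 15.7]
grip_width: -0.0002
gripper_force: 8.3
```

The tip is at z = 0.0768 with 16 N against the stop, so the arm is level. I retreat and check.

>>> apply_moves(series=[[0,0,-10,0,0,0,0],[0,0,-35,0,0,0,0],[0,0,-45,0,0,0,0],[0,0,-45,0,0,0,0],[0,-30,-20,0,0,0,0],[0,-45,0,0,0,0,0],[0,-45,0,0,0,0,0],[0,-45,0,0,0,0,0],[0,0,0,0,0,0,0],[0,0,0,0,0,0,0]])

```text
time_s: 11.75
position: [0.3937, 0.1406, 0.2305]
tool_rot: [[-0.262, 0.965, 0.001], [0.965, 0.262, -0.0], [-0.001, 0.001, -1.0]]
ft_force: [1.1, 0.1, 0.5]
grip_width: -0.0002
gripper_force: 0.0
```

Run:
```python
from h import *
a=get_image("scene");P=world(a);h=cv2.cvtColor(a["frame"],cv2.COLOR_RGB2HSV).astype(int)
m=((h[...,0]<4)|(h[...,0]>176))&(h[...,1]>200)&(P[...,2]>.04);m[:120]=0;m[210:]=0;m[:,:280]=0;m[:,345:]=0
Q=P[m];print(len(Q),np.median(Q,0),np.percentile(Q[:,2],[5,95]))
t=(Q-[.591,.038,0])@np.array([-.26,.966,0]);k=Q[:,2]>.07;print(np.polyfit(t[k],Q[k,2],1))
cv2.imwrite("pics/e.png",a["frame"][:,:,::-1])
```

```text
218 [0.55285409 0.18438634 0.07533352] [0.07217019 0.07783085]
[-1.23516027  0.26301255]
```

View pics/e.png

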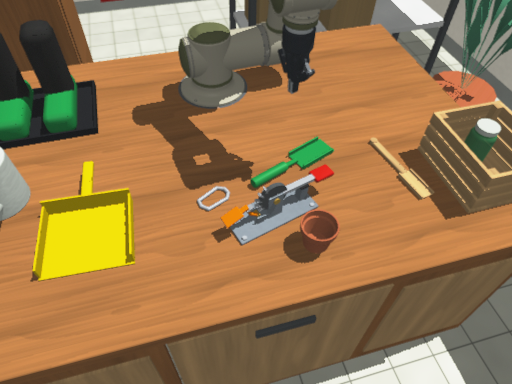

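The red end is down at (321,173), with its face 75 mm above the lid. The bin front is shut, the other things have not moved, and the hand is well away.

```bash
python3 -c "
from rig import env
print(env.close_job())"
```

```text
the job is handed in; nothing more can be done
None
```

I pressed the pawl clear to about 0.33 rad, pushed the arm down level onto its stop so the bin is shut, moved the hand clear and handed the job in; the hand-in gave no verdict.

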